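# Back the stake truck through the yard gate to the loading dock

## Task

On the model railway, back the red stake truck in through the gap between the two brick gateposts of the freight yard and on until its tailgate stands squarely up against the loading dock. Push it along on its wheels with the fingertips: do not pick it up or tip it, and leave the green car, the shanty and the crate where they are. Then take the hand away.

Things in the scene. Friction and masses are not known exactly. Their poses are not given: they have to be found in the camera images.
- truck: Red model stake truck, 140 long x 52 wide x 54 high, 0.2 to 0.4 kg. Origin on the ground under its middle; +x points from the nose (x = -70 mm) to the tailgate (x = +70 mm), z up. Starts outside the gate, tailgate roughly towards it, up to 45 mm off the gate's centre line and 0.3 rad askew. Pushed on the nose it rolls straight along its own x with under 1 N of drag and does not coast
- truck_tail (a point): Middle of the truck's flat tailgate end, its rearmost face, at (70, 0, 19) mm in the truck's frame. The bed's red sill is the widest part: 52 wide, 15 to 23 mm above the ground, from x = -4 to +70 mm; the grey stake sides above it are 50 wide and reach 41 mm
- truck_nose (a point): Middle of the front bumper's outer face, at (-70, 0, 14) mm in the truck's frame: a flat steel bar 48 wide, 10 to 18 mm above the ground. The grille stands 3 mm further back. Bonnet and fenders behind it: 48 wide, up to 37 mm high, x = -67 to -39 mm; then the cab, 46 wide, 54 high, to x = -6 mm
- front_axle (a point): Middle of the front axle, at (-50, 0, 10) mm in the truck's frame. The wheels (21 mm diameter, 47 over the tyres) roll but do not steer: pushed on a side near one axle, that end skids sideways (1 to 3 N) and the truck pivots about the other axle, which stays nearly where it is
- rear_axle (a point): Middle of the rear axle, at (42, 0, 10) mm in the truck's frame
- gate: Fixed gateway: two brick gateposts 22 x 22 mm, 46 high with flat concrete caps, 60 mm clear between them; a white fence 31 high runs 106 mm outwards from each. Origin on the ground midway between the posts; +x points straight in through the gate to the dock, z up. Posts are centred at y = -41 and +41 mm and span x = -11 to +11 mm. The ground is flat; the grey drive along y = 0 is paint
- dock: Fixed loading dock before a cream freight house with a brown roof. Origin on the ground at the middle of the dock's front face (black rubber bumpers); +x points into the dock, the same way as the gate's +x. Dock 134 wide, 22 high, 60 deep; the house behind it 150 wide, 119 high. The face lies 165 to 190 mm past the gate's origin, centred on the gate's line
- car: Loose olive-green model car, 86 x 40 x 33 mm, beside the drive outside the gate; origin on the ground under its middle. Leave it alone
- shanty: Loose cream crossing-keeper's shanty with a dark roof on a tan footing 70 x 66 mm, 82 high, inside the yard beside the drive; origin on the ground under its middle. Leave it alone
- crate: Loose wooden crate 26 x 26 x 20 mm standing on the dock; origin under its middle. Leave it alone
Not all that is in view belongs to the job. What is meant by the truck is not yellow, and is the larger of those in its own colour. What is shaped like the dock but blue is not meant.

How it is judged:
On the way:
1. the truck is passing between the gateposts, on its wheels (x of truck in the frame of gate between -0.03 and 0.03 m and y of truck in the frame of gate between -0.01 and 0.01 m and height (world z) of truck below 0.004 m), for 0.1 s.
At the end, for the whole second after the job is handed in: The truck stands still on its wheels inside the yard, its tailgate no more than 6 mm from the dock's face, within 35 mm of the middle of the dock and within 0.12 rad of square to it; the car, the shanty and the crate have not moved by 10 mm or more (x of truck_tail in the frame of dock between -0.006 and 0.003 m and y of truck_tail in the frame of dock between -0.035 and 0.035 m and angle between the x axis of truck and the x axis of dock, either way round below 0.12 rad and x of truck in the frame of dock below 0 m and angle between truck's own z axis and vertical below 0.05 rad and height (world z) of truck below 0.004 m and linear speed of truck below 0.01 m/s and distance of each of car, shanty, crate from where it was at the start of the episode below 0.01 m); the robot touches nothing.
It fails at once if the truck is picked up (6 mm or more off the ground) (height (world z) of truck above 0.006 m).
It fails at once if the truck is tipped (more than 0.25 rad) (angle between truck's own z axis and vertical above 0.25 rad).
It fails at once if the green car is knocked away (distance of car from where it was at the start of the episode above 0.01 m).
It fails at once if the shanty is knocked away (distance of shanty from where it was at the start of the episode above 0.01 m or angle between shanty's own z axis and vertical above 0.3 rad).
It fails at once if the crate is knocked away (distance of crate from where it was at the start of the episode above 0.01 m).
It also fails if it takes over 72 s, if anything falls off the work surface, if the arm or the gripper's body presses on something with over 40 N, if the wrist force passes 120 N, or if a joint passes its speed limit or range.

## Robot

A 6-joint arm with a two-finger parallel gripper is mounted at the origin on the work surface. World frame = base frame: x ahead of the robot, y to its left, z up, the work surface at z = 0. Lengths are in m, angles in rad, forces in N, time in s.
With the tool pointing down it reaches from about 0.3 to 1 m from the base axis. Payload 5.1 kg.
Tool frame: the origin (TCP) lies between the finger pads; the fingertips stand 11 mm ahead of it and the grasp point (between the pads) lies 8 mm behind it (bot.tip_extent is the distance from the TCP to the fingertips, in m); z points along the fingers, y is the line along which they close (so a half turn about z gives the same grasp; the last joint's range is limited). The gripper opens to 95 mm and grips with 3 to 60 N. Pads are 20 mm wide; open, the fingers measure 119 mm over their backs; the gripper's body (75 mm by 180 mm) begins 59 mm behind the grasp point.
Start: joints at [-1.19, 0.124, 1.65, -0, 1.367, -0.083], TCP at [0.291, -0.581, 0.226] pointing down, gripper open.
Joint ranges: [-2.61, 2.61], [-1.02, 2.33], [0.03, 2.71], [-1.35, 4.49], [0.32, 2.68], [-2.91, 2.91]. Speed limits (rad/s): [2.57, 2.57, 3.14, 3.14, 3.14, 3.14].

## Interface

Orientations are given as a unit quaternion [x, y, z, w].
In Python, from rig import readout, optics, job, bot gives the robot as it stands.
- The arm moves only by the shell command python3 -m jog 'ROWS' [OPENING]. ROWS is JSON, a list of rows, each a list of 6 numbers: the shift along the tool's x, y, z in m, then the turn, a rotation vector about the tool's x, y, z in degrees. In form: [[tx, ty, tz, rx, ry, rz], ...]. A call has exactly 10 rows; each row shifts and turns the commanded pose from where the row before left it, along the tool's axes as they then stand; what a row does not reach is not made up. A row lasts 1/10 s, in which the tool goes at most 50 mm and 8.59 degrees, less where a joint would pass 70% of its speed; a pose out of reach is approached as far as the arm can. A call with a gripper value outside its range is refused whole. OPENING is the closure, from 0 (fully open) to 1 (shut), set as the call begins (- or left out, the last holds). The fingers move at their own pace and stop on an object; the grip force is fixed at half the most. Time passes only in rows, so rows that do not move let the fingers close, or fill a call up. It gives the time, the measured TCP pose, the force, the opening and the grip force at its end, in the units of the state.
- readout.read_state(): the state, without advancing time (a new reading comes with each control period).
- optics.camera(name): name is "scene" or "side" or "wrist"; returns (picture, depth): 384x512x3 uint8, red, green, blue; 384x512 float32, m along the optical axis (not along the pixel's ray), 0 where there is no reading.
- optics.camera_model(name): a dict with "mtx" (3x3 intrinsics, pixels), "k1" (the pictures are not rectified: a ray, as slopes to the right and down, at radius r is drawn at 1 + k1 r^2 times it, then the intrinsics apply), "T" (4x4, takes a point from camera to world coordinates). Camera axes: x right, y down, z forward; pixel columns grow to the right and rows downward; lengths in m; the calibration is good to about 2 mm. A picture is of the moment at which its call begins: read the wrist's pose just before it. camera_model takes no time and is no camera call; for the wrist camera it gives the pose at the moment of the call.
- job.close_job(): hands the job in; it is judged then, once.
The state is a dict: "time_s": time; "joints": joint angles; "joint_vel": joint speeds; "joint_torque": joint torques, N m; "position": TCP position; "orientation": TCP orientation; "wrist_force": force on the tool from outside, world axes, zero at the start; "torque": the same for the moment, N m; "width": opening from 0.0 (shut) to 1.0 (fully open); "grip_force": force on a finger pad.
Only numpy, scipy, OpenCV 4.12 (cv2) and the standard library are available. Lean on these libraries where they do the work, as an engineer would, in place of code of your own. Each camera call takes 0.05 s, during which the arm holds its last target. There are 200 camera calls.

## Working session

There is one attempt and no reset: what is moved stays moved. The work goes in short steps, Python scripts to look and compute and a shell command to move; the robot and the scene stay as the last step left them, time stands still between calls to the robot, and variables do not carry over. Pictures are saved under pics/ and viewed, at most 10 in all, crops included, and the job is handed in when it is done.

```bash
ls; mkdir -p pics
cat > h.py <<'E'
import numpy as np, cv2
from rig import readout, optics, job, bot
def undist(m,px):
    px=np.atleast_2d(px).astype(float); K=np.array(m["mtx"])
    d=np.c_[(px[:,0]-K[0,2])/K[0,0],(px[:,1]-K[1,2])/K[1,1]]; u=d.copy()
    for _ in range(20): u=d/(1+m["k1"]*(u**2).sum(1,keepdims=True))
    return np.c_[u,np.ones(len(u))]
def on_plane(m,px,z):
    T=np.array(m["T"]); r=undist(m,px)@T[:3,:3].T; o=T[:3,3]
    return o+r*((z-o[2])/r[:,2])[:,None]
def cloud(m,depth):
    v,u=np.nonzero(depth>0); T=np.array(m["T"])
    P=undist(m,np.c_[u,v])*depth[v,u][:,None]
    W=np.full(depth.shape+(3,),np.nan); W[v,u]=P@T[:3,:3].T+T[:3,3]; return W
def project(m,P):
    T=np.array(m["T"]); c=(np.atleast_2d(P)-T[:3,3])@T[:3,:3]; s=c[:,:2]/c[:,2:]
    s=s*(1+m["k1"]*(s**2).sum(1,keepdims=True)); K=np.array(m["mtx"])
    return np.c_[s[:,0]*K[0,0]+K[0,2],s[:,1]*K[1,1]+K[1,2]]
E
python3 - <<'E'
from h import *
for n in("scene","side","wrist"):
    m=optics.camera_model(n); p,d=optics.camera(n); np.savez(n+".npz",p=p,d=d); np.save(n+"_m.npy",m,allow_pickle=True)
    cv2.imwrite(f"pics/{n}0.png",p[:,:,::-1]); print(n,np.round(np.array(m["T"]),3).tolist(),np.round(m["mtx"],1).tolist(),m["k1"],(d>0).mean())
s=readout.read_state();print(s["position"],s["orientation"],s["width"],s["wrist_force"],bot.tip_extent)
a,b=[cv2.imread(f"pics/{n}0.png") for n in("scene","side")]
E
```

```text
pics
scene [[-0.613, 0.588, -0.528, 1.024], [0.79, 0.462, -0.403, 0.478], [0.007, -0.664, -0.748, 0.838], [0.0, 0.0, 0.0, 1.0]] [[450.4, 0.0, 255.5], [0.0, 450.4, 198.0], [0.0, 0.0, 1.0]] -0.03821731791838948 0.996307373046875
side [[-0.968, -0.153, 0.199, 0.273], [-0.25, 0.537, -0.806, 0.863], [0.016, -0.83, -0.558, 0.622], [0.0, 0.0, 0.0, 1.0]] [[413.9, 0.0, 257.9], [0.0, 413.9, 196.7], [0.0, 0.0, 1.0]] -0.0934299151251272 0.9961496988932291
wrist [[0.447, -0.864, -0.233, 0.355], [-0.895, -0.432, -0.116, -0.55], [-0.0, 0.26, -0.966, 0.384], [0.0, 0.0, 0.0, 1.0]] [[279.5, 0.0, 254.5], [0.0, 279.5, 192.9], [0.0, 0.0, 1.0]] -0.061229420944757876 0.9951273600260416
[ 0.29056892 -0.58091122  0.22465746] [ 9.73230483e-01  2.29829815e-01 -1.14075811e-04 -8.18131967e-04] 0.9991061770581711 [ 0.79055298  0.15190751 -0.21587905] 0.011
```

View pics/scene0.png

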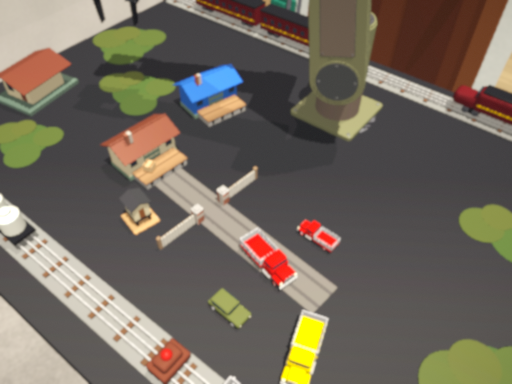

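View pics/side0.png

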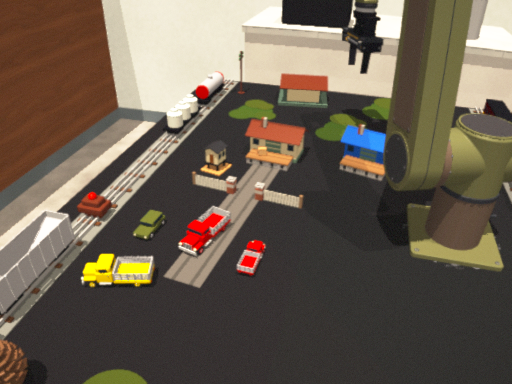

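The scene view shows the red stake truck at about (267,257) with its nose at (285,275). The gateposts are at (223,193) and (197,212), the dock is at about (165,168), the car at (230,308), and the shanty at (140,215). The small red truck at (320,235) and the blue dock are decoys.

```bash
cat > m.py <<'E'
from h import *
def load(n):
    z=np.load(n+".npz"); return z["p"],z["d"],np.load(n+"_m.npy",allow_pickle=True).item()
if __name__=="__main__":
  for n,tb in(("scene",(267,257)),("side",(205,230))):
    p,d,m=load(n); W=cloud(m,d); hsv=cv2.cvtColor(p,cv2.COLOR_RGB2HSV)
    g=W[(abs(W[:,:,2])<.02)&(hsv[:,:,2]<50)]; print(n,"ground z",np.median(g[:,2]))
    red=(((hsv[:,:,0]<8)|(hsv[:,:,0]>172))&(hsv[:,:,1]>140)&(hsv[:,:,2]>70)).astype(np.uint8)
    k,l,st,c=cv2.connectedComponentsWithStats(red); 
    i=[j for j in range(1,k) if st[j][4]>60 and np.hypot(*(c[j]-tb))<40]
    for j in i:
        P=W[l==j]; P=P[P[:,2]>.01]; print(" red",st[j].tolist(),np.round(np.percentile(P,[2,50,98],axis=0),3).tolist())
    # everything above ground within the truck's neighbourhood
    ctr=np.nanmedian(np.concatenate([W[l==j] for j in i]),axis=0)
    near=(np.hypot(W[:,:,0]-ctr[0],W[:,:,1]-ctr[1])<.11)
    for lo in(.012,.03,.045):
        P=W[near&(W[:,:,2]>lo)&(W[:,:,2]<.07)]
        r=cv2.minAreaRect(P[:,:2].astype(np.float32)*1000); print(" >",lo,np.round(r[0],1),np.round(r[1],1),round(r[2],1),round(P[:,2].max(),3))
    for nm,px in (dict(postA=(223,191),postB=(197,210),dock=(165,168),car=(230,306),sh=(139,220)) if n=="scene" else dict(postA=(260,187),postB=(232,181),dock=(270,158),car=(150,225),sh=(216,168))).items(): print(" ",nm,np.round(W[px[1],px[0]],3))
    a=cv2.resize(p[140:300,80:350] if n=="scene" else p[110:290,90:320],None,fx=2.9,fy=2.9,interpolation=cv2.INTER_CUBIC); cv2.imwrite(f"pics/{n}_crop.png",a[:,:,::-1])
E
python3 m.py
```

```text
scene ground z -5.364653571393596e-05
 red [246, 234, 49, 52, 1004] [[0.539, 0.107, 0.021], [0.574, 0.189, 0.035], [0.604, 0.229, 0.056]]
 > 0.012 [569.4 166.4] [142.   53.9] 75.2 0.058
 > 0.03 [568.5 165.5] [139.6  53.2] 75.4 0.058
 > 0.045 [563.4 153.3] [106.7  43.5] 70.5 0.058
  postA [ 0.494 -0.024  0.045]
  postB [ 0.575 -0.033  0.044]
  dock [ 0.511 -0.207  0.024]
  car [0.711 0.179 0.032]
  sh [ 0.671 -0.129  0.027]
side ground z -0.00039919780526509463
 red [179, 213, 51, 40, 832] [[0.535, 0.104, 0.015], [0.567, 0.198, 0.035], [0.598, 0.233, 0.056]]
 > 0.012 [524.3 177.8] [142.7 143.5] 77.4 0.057
 > 0.03 [523.7 173.7] [140.2 140.3] 80.0 0.057
 > 0.045 [573.2 190.4] [31.8 43.3] 74.8 0.057
  postA [ 0.485 -0.018  0.043]
  postB [ 0.564 -0.026  0.043]
  dock [ 0.504 -0.216  0.022]
  car [0.697 0.189 0.028]
  sh [ 0.646 -0.13   0.012]
```

View pics/scene_crop.png

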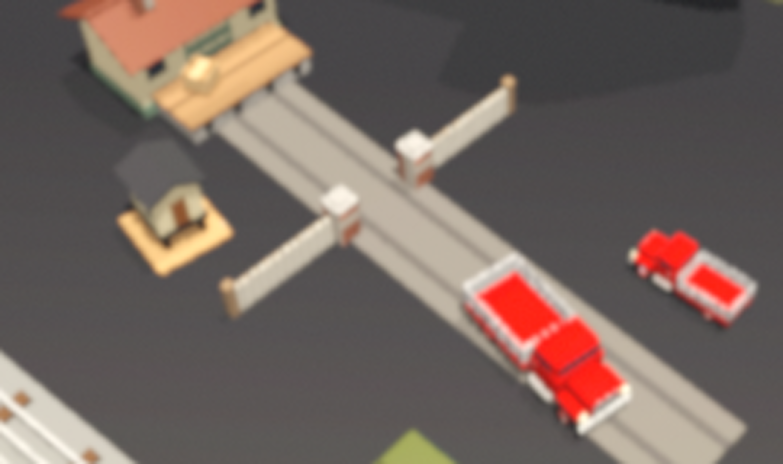

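The crop confirms the scene: the truck is on the drive with its nose towards the viewer, the gate has flat caps, and the dock is beyond it. Next I'll move the wrist camera overhead for a closer measurement.

```bash
python3 -m jog '[[0.035,-0.032,-0.004,0,0,0],[0.035,-0.032,-0.004,0,0,0],[0.035,-0.032,-0.004,0,0,0],[0.035,-0.032,-0.004,0,0,0],[0.035,-0.032,-0.004,0,0,0],[0.035,-0.032,-0.004,0,0,0],[0.035,-0.032,-0.004,0,0,0],[0.035,-0.032,-0.004,0,0,0],[0.035,-0.032,-0.004,0,0,0],[0.035,-0.032,-0.004,0,0,0]]' 1
python3 -m jog '[[0.035,-0.032,-0.004,0,0,0],[0.035,-0.032,-0.004,0,0,0],[0.035,-0.032,-0.004,0,0,0],[0.035,-0.032,-0.004,0,0,0],[0,0,0,0,0,0],[0,0,0,0,0,0],[0,0,0,0,0,0],[0,0,0,0,0,0],[0,0,0,0,0,0],[0,0,0,0,0,0]]'
python3 - <<'E'
from h import *
n="wrist"
m=optics.camera_model(n); p,d=optics.camera(n); np.savez(n+".npz",p=p,d=d); np.save(n+"_m.npy",m,allow_pickle=True)
cv2.imwrite("pics/wrist1.png",p[:,:,::-1])
print(np.round(m["T"],3).tolist()); s=readout.read_state(); print(s["position"],s["orientation"],s["width"],s["joints"])
E
```

```text
time_s: 1.15
position: [0.4607, -0.1366, 0.2657]
orientation: [0.973, 0.23, 0.0, 0.0]
wrist_force: [0.3, -0.8, -0.1]
width: 0.217
grip_force: 0.0
time_s: 2.15
position: [0.5284, 0.0376, 0.2817]
orientation: [0.973, 0.229, 0.0, 0.0]
wrist_force: [0.7, -1.0, 0.4]
width: 0.005
grip_force: 0.0
[[0.446, -0.865, -0.232, 0.593], [-0.895, -0.43, -0.117, 0.069], [0.001, 0.26, -0.966, 0.441], [0.0, 0.0, 0.0, 1.0]]
[0.52845709 0.03777824 0.28170316] [9.73382087e-01 2.29188373e-01 4.04733412e-05 3.23415934e-05] 0.0026893069531200545 [-2.99539513e-02 -1.73973563e-01  1.84890752e+00 -4.18126547e-05
  1.46656379e+00  1.07835916e+00]
```

View pics/wrist1.png

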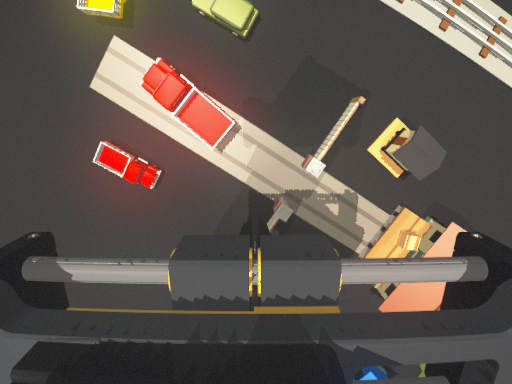

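The wrist view shows the truck from (150,85) to (225,140). The post caps are at (314,166) and (281,213), the dock edge is near (385,235), and the car is at (228,12).

```bash
cat > t.py <<'E'
from h import *
from m import load
def rect(P): 
    r=cv2.boxPoints(cv2.minAreaRect(P[:,:2].astype(np.float32)*1000)); e=r[1]-r[0],r[2]-r[1]
    a=max(e,key=np.linalg.norm); a=a/np.linalg.norm(a); return r.mean(0),a*np.sign(-a[1]),sorted(map(np.linalg.norm,e))
if __name__=="__main__":
 for n in("wrist","scene","side"):
  p,d,m=load(n); W=cloud(m,d); X,Y,Z=W[:,:,0],W[:,:,1],W[:,:,2]; print(n)
  for nm,c in(("A",(.49,-.021)),("B",(.57,-.03))):
    q=(np.hypot(X-c[0],Y-c[1])<.025)&(Z>.038)&(Z<.056); P=W[q]
    if len(P)>4:
        r=cv2.minAreaRect(P[:,:2].astype(np.float32)*1000); print(nm,len(P),np.round(np.median(P,0),4),np.round(r[0],1),np.round(r[1],1))
  for lo,hi in((.012,.07),(.03,.07)):
    P=W[(abs(X-.567)<.06)&(abs(Y-.17)<.11)&(Z>lo)&(Z<hi)]; c,a,s=rect(P); print("truck",c,a,np.arctan2(a[0],-a[1]),np.round(s,1))
  # dock top
  q=(abs(X-.51)<.09)&(Y<-.17)&(Y>-.30)&(Z>.017)&(Z<.027); P=W[q]; r=cv2.minAreaRect(P[:,:2].astype(np.float32)*1000); print("dock",len(P),np.median(P[:,2]),np.round(cv2.boxPoints(r),1).tolist())
  # fences
  for s,(x0,x1) in(("fA",(.37,.475)),("fB",(.585,.69))):
    P=W[(X>x0)&(X<x1)&(abs(Y+.025)<.03)&(Z>.024)&(Z<.034)]
    if len(P)>5: k=np.polyfit(P[:,0],P[:,1],1); print(s,len(P),k,np.polyval(k,.53))
  for nm,c,R in(("car",(.70,.185),.065),("sh",(.655,-.13),.06)):
    P=W[(np.hypot(X-c[0],Y-c[1])<R)&(Z>.008)]; print(nm,np.round(np.percentile(P,[1,50,99],axis=0),3).tolist())
E
python3 t.py
```

```text
wrist
A 215 [ 0.4906 -0.031   0.0441] [489.7 -31.8] [22.5 22.1]
B 224 [ 0.5707 -0.0398  0.0443] [570.6 -41. ] [22.8 21. ]
truck [568.9804  163.96344] [-0.27561316 -0.9612686 ] -0.27922752 [ 53.1 140.8]
truck [568.7926  163.58899] [-0.2740021 -0.9617291] -0.27755195 [ 53.1 139.6]
dock 1575 0.022974296924980986 [[431.5, -254.6999969482422], [579.2000122070312, -270.8999938964844], [586.0999755859375, -207.39999389648438], [438.5, -191.1999969482422]]
fA 63 [-0.06135195 -0.00154966] -0.03406619148174689
fB 286 [-0.08465535  0.00519203] -0.039675301148752645
car [[0.685, 0.128, 0.011], [0.699, 0.155, 0.032], [0.723, 0.211, 0.035]]
sh [[0.625, -0.181, 0.024], [0.651, -0.144, 0.074], [0.681, -0.121, 0.082]]
scene
A 73 [ 0.4919 -0.0273  0.0446] [489.8 -29.7] [22.3 24. ]
B 86 [ 0.5738 -0.0366  0.0443] [571.9 -38.6] [22.3 22.4]
truck [569.37836 166.43988] [-0.25560442 -0.96678144] -0.25847283 [ 53.9 142. ]
truck [568.5191  165.45584] [-0.25168806 -0.9678084 ] -0.25442407 [ 53.2 139.6]
dock 878 0.021374352567099242 [[430.6000061035156, -263.6000061035156], [578.2999877929688, -299.5], [600.0, 
[... 325 characters left out ...]
0.0242  0.0433] [490.3 -27.2] [24.4 21.7]
B 51 [ 0.5706 -0.0332  0.0434] [571.7 -35.8] [22.2 22.1]
truck [569.07947 168.04788] [-0.23057532 -0.97305447] -0.23266889 [ 53.4 142.5]
truck [568.3671  166.24994] [-0.22820234 -0.9736136 ] -0.23023093 [ 52.9 138.8]
dock 501 0.022409358810996927 [[426.0, -190.8000030517578], [428.29998779296875, -295.29998779296875], [581.7999877929688, -291.79998779296875], [579.4000244140625, -187.39999389648438]]
fA 96 [-0.10713296  0.02432531] -0.032455161461797215
fB 90 [-0.11868811  0.03090159] -0.032003106101189
car [[0.687, 0.138, 0.009], [0.703, 0.183, 0.021], [0.729, 0.217, 0.036]]
sh [[0.628, -0.177, 0.009], [0.646, -0.134, 0.057], [0.678, -0.119, 0.082]]
```

```bash
python3 - <<'E'
from h import *
from m import load
for n in("scene","side"):
    p,d,m=load(n); W=cloud(m,d); X,Y,Z=W[:,:,0],W[:,:,1],W[:,:,2]
    P=W[(X>.48)&(X<.68)&(Y>.245)&(Y<.4)&(Z>.012)]; print(n,len(P),np.round(np.percentile(P,[0,50,100],axis=0),3).tolist() if len(P) else "")
E
python3 -m jog '[[0.032,-0.036,0,0,0,0],[0.032,-0.036,0,0,0,0],[0.032,-0.036,0,0,0,0],[0.032,-0.036,0,0,0,0],[0.032,-0.035,0,0,0,0],[0,0,0,0,0,8.2],[0,0,0,0,0,8.2],[0,0,0,0,0,8.2],[0,0,0,0,0,8.3],[0,0,0,0,0,0]]'
```

```text
scene 865 [[0.619, 0.299, 0.019], [0.65, 0.332, 0.024], [0.68, 0.365, 0.045]]
side 728 [[0.619, 0.299, 0.012], [0.652, 0.335, 0.026], [0.68, 0.367, 0.044]]
time_s: 3.2
position: [0.5917, 0.2699, 0.2815]
orientation: [0.998, -0.055, -0.0, 0.0]
wrist_force: [0.6, -1.0, 0.4]
width: 0.006
grip_force: 0.0
```

```bash
cat > g.py <<'E'
import sys
from t import *
O=np.array([530.2,-36.]); gx=np.array([-.111,-.9938]); gy=np.array([.9938,-.111])
def G(P): P=np.atleast_2d(P)-O; return np.c_[P@gx,P@gy]
def tcp(): s=readout.read_state(); return G(np.array(s["position"][:2])*1000)[0].round(1),round(s["position"][2]*1000,1),np.round(s["wrist_force"],1)
def gate(W):
    X,Y,Z=W[:,:,0],W[:,:,1],W[:,:,2]; o=[]
    for c in((.49,-.03),(.571,-.04)):
        P=W[(np.hypot(X-c[0],Y-c[1])<.022)&(Z>.04)&(Z<.05)]; o.append(np.array(cv2.minAreaRect(P[:,:2].astype(np.float32)*1000)[0]) if len(P)>8 else np.full(2,np.nan))
    return G(np.array(o)).round(1).tolist()
def truck(n,c0,save=None):
    m=optics.camera_model(n); p,d=optics.camera(n); W=cloud(m,d); g=G(W[:,:,:2].reshape(-1,2)*1000).reshape(W.shape[:2]+(2,))-c0
    if save: cv2.imwrite(save,p[:,:,::-1])
    hsv=cv2.cvtColor(p,cv2.COLOR_RGB2HSV); H,S,V=cv2.split(hsv)
    Z=W[:,:,2]
    near=(np.abs(g[:,:,0])<85)&(np.abs(g[:,:,1])<50)
    red=near&((H<8)|(H>172))&(S>140)&(V>60)&(Z>.013)&(Z<.062)
    al=near&(Z>.013)&(Z<.062)
    out=[]
    for q in(red,al):
        P=g[q]+c0
        if len(P)<50: out.append(None); continue
        r=cv2.boxPoints(cv2.minAreaRect(P.astype(np.float32))); e=r[1]-r[0],r[2]-r[1]
        a=max(e,key=np.linalg.norm); s=sorted(map(np.linalg.norm,e)); a=a*np.sign(a[0])
        out.append((r.mean(0).round(1).tolist(),round(float(np.arctan2(a[1],a[0])),3),np.round(s,1).tolist()))
    return n,out,gate(W)
if __name__=="__main__":
    print(tcp()); c=np.array([float(sys.argv[1]),float(sys.argv[2])])
    for n in sys.argv[3:]: print(*truck(n,c),sep="\n   ")
E
python3 g.py -203 16 wrist scene side
```

```text
(array([-310.9,   27.2]), np.float64(281.5), array([ 0.6, -1. ,  0.4]))
wrist
   [([-202.89999389648438, 16.899999618530273], -0.143, [48.900001525878906, 135.5]), ([-203.3000030517578, 15.899999618530273], -0.145, [51.20000076293945, 141.3000030517578])]
   [[-0.6, -41.0], [-0.2, 41.0]]
scene
   [([-206.8000030517578, 18.0], -0.134, [49.5, 132.89999389648438]), ([-204.6999969482422, 15.800000190734863], -0.135, [53.400001525878906, 142.6999969482422])]
   [[-3.0, -41.0], [-2.3, 41.5]]
side
   [([-206.0, 14.699999809265137], -0.121, [52.29999923706055, 135.60000610351562]), ([-206.60000610351562, 15.600000381469727], -0.121, [54.0, 144.1999969482422])]
   [[-2.8, -39.7], [-3.5, 41.8]]
```

```bash
python3 -m jog '[[-0.001,0,0.044,0,0,0],[0,0,0.044,0,0,0],[0,0,0.044,0,0,0],[0,0,0.044,0,0,0],[0,0,0.044,0,0,0],[0,0,0.041,0,0,0],[0,0.005,0,0,0,0],[0,0.005,0,0,0,0],[0,0.004,0,0,0,0],[0,0,0,0,0,0]]'; python3 g.py -203 16
```

```text
time_s: 4.35
position: [0.5908, 0.2563, 0.0237]
orientation: [0.998, -0.055, 0.002, -0.001]
wrist_force: [-0.2, -0.3, 0.5]
width: 0.007
grip_force: 0.0
(array([-297.2,   27.8]), np.float64(23.7), array([-0.2, -0.3,  0.5]))
```

```bash
python3 -m jog '[[-0.001,0.003,0.003,0,0,0],[-0.001,0.006,0,0,0,0],[-0.001,0.008,0,0,0,0],[-0.001,0.008,0,0,0,0],[-0.001,0.008,0,0,0,0],[-0.001,0.008,0,0,0,0],[-0.001,0.008,0,0,0,0],[-0.001,0.007,0,0,0,0],[-0.001,0.005,0,0,0,0],[0,0,0,0,0,0]]'; python3 g.py -155 10 scene side
```

```text
time_s: 5.35
position: [0.5731, 0.196, 0.0175]
orientation: [0.998, -0.055, -0.0, 0.0]
wrist_force: [-0.2, -0.6, -0.3]
width: 0.003
grip_force: 0.0
(array([-235.3,   16.9]), np.float64(17.5), array([-0.2, -0.6, -0.3]))
scene
   [([-156.39999389648438, 13.899999618530273], -0.137, [40.599998474121094, 133.10000610351562]), ([-163.3000030517578, 10.199999809265137], -0.143, [54.5, 157.0])]
   [[-1.8, -41.2], [-2.4, 40.9]]
side
   [([-160.3000030517578, 9.100000381469727], -0.141, [50.70000076293945, 144.0]), ([-162.6999969482422, 8.899999618530273], -0.114, [53.099998474121094, 153.5])]
   [[-3.6, -40.0], [-4.7, 41.1]]
```

```bash
python3 -m jog '[[0,0.006,0,0,0,0],[-0.001,0.006,0,0,0,0],[-0.001,0.005,0,0,0,0],[-0.001,0.003,0,0,0,0],[0,0,0,0,0,0],[0,-0.01,-0.001,0,0,0],[0,-0.01,-0.001,0,0,0],[0.025,0,0,0,0,0],[0.025,0,0,0,0,0],[0,0,0,0,0,0]]'; python3 g.py -135 8 scene side
```

```text
time_s: 6.45
position: [0.623, 0.1925, 0.0206]
orientation: [0.998, -0.055, 0.002, -0.0]
wrist_force: [0.2, -0.2, -0.4]
width: 0.008
grip_force: 0.0
(array([-237.4,   66.9]), np.float64(20.6), array([ 0.2, -0.2, -0.4]))
scene
   [([-111.19999694824219, 15.600000381469727], -0.592, [32.599998474121094, 100.0]), ([-115.30000305175781, 3.0999999046325684], -0.137, [52.79999923706055, 99.30000305175781])]
   [[-0.0, -34.8], [-1.4, 40.7]]
side
   [([-136.6999969482422, 5.5], -0.137, [51.20000076293945, 137.3000030517578]), ([-136.89999389648438, 6.800000190734863], -0.137, [53.900001525878906, 142.89999389648438])]
   [[-4.5, -39.9], [-2.7, 41.5]]
```

```bash
python3 -m jog '[[0,0.018,0,0,0,0],[0,0.018,0,0,0,0],[0,0.017,0,0,0,0],[-0.006,0,0,0,0,0],[-0.006,0,0,0,0,0],[-0.006,0,0,0,0,0],[-0.005,0,0,0,0,0],[-0.005,0,0,0,0,0],[-0.003,0,0,0,0,0],[0,0,0,0,0,0]]'; python3 g.py -135 4 scene side
```

```text
time_s: 7.55
position: [0.5829, 0.1426, 0.0196]
orientation: [0.998, -0.055, -0.0, 0.0]
wrist_force: [-0.1, -0.4, 0.3]
width: 0.008
grip_force: 0.0
(array([-183.4,   32.6]), np.float64(19.6), array([-0.1, -0.4,  0.3]))
scene
   [([-133.10000610351562, 3.299999952316284], -0.029, [47.400001525878906, 127.5]), ([-131.5, 14.5], -0.211, [47.400001525878906, 134.1999969482422])]
   [[-1.5, -40.9], [-2.5, 41.5]]
side
   [([-134.0, -1.2000000476837158], -0.019, [53.599998474121094, 136.3000030517578]), ([-133.89999389648438, 7.0], -0.015, [69.69999694824219, 144.8000030517578])]
   [[-2.8, -40.3], [-4.6, 37.4]]
```

```bash
python3 -m jog '[[0.015,0,0,0,0,0],[0.01,0,-0.03,0,0,0],[0,0,-0.045,0,0,0],[0,0,-0.045,0,0,0],[0,0,-0.045,0,0,0],[0,0.02,-0.045,0,0,0],[0,0.02,-0.03,0,0,0],[0,0,0,0,0,0],[0,0,0,0,0,0],[0,0,0,0,0,0]]'; python3 -c "
import g,numpy as np
print(g.tcp());print(*g.truck('wrist',np.array([-135,0]),'pics/w2.png'),*g.truck('scene',np.array([-135,0])),*g.truck('side',np.array([-135,0])),sep='\n  ')"
```

```text
time_s: 8.65
position: [0.603, 0.1, 0.2574]
orientation: [0.998, -0.055, -0.002, 0.0]
wrist_force: [0.1, -0.6, -0.3]
width: 0.007
grip_force: 0.0
(array([-143.3,   57.3]), np.float64(257.4), array([ 0.1, -0.6, -0.3]))
wrist
  [([-130.3000030517578, -0.8999999761581421], 0.035, [50.900001525878906, 134.60000610351562]), ([-131.1999969482422, -1.7000000476837158], 0.034, [52.599998474121094, 140.39999389648438])]
  [[0.2, -40.8], [-0.3, 41.0]]
  scene
  [([-133.89999389648438, -0.4000000059604645], 0.032, [49.599998474121094, 132.3000030517578]), ([-132.39999389648438, -2.0], 0.028, [54.70000076293945, 143.0])]
  [[-2.6, -41.0], [-1.8, 41.3]]
  side
  [([-134.1999969482422, -3.0], 0.039, [48.70000076293945, 138.1999969482422]), ([-134.5, -1.2000000476837158], 0.039, [52.29999923706055, 144.60000610351562])]
  [[-2.7, -40.3], [-4.6, 41.3]]
```

View pics/w2.png

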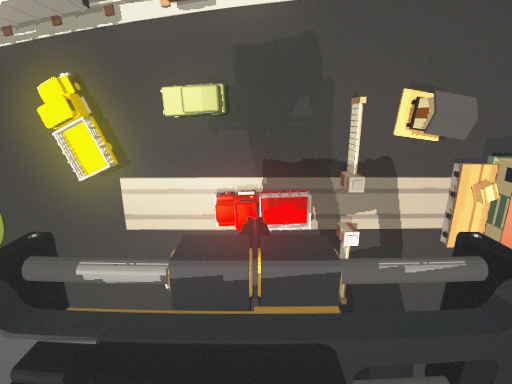

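The wrist view shows the truck at (215–310, 190–230), now nearly in line with the gap at (350,180)–(348,240). It has turned about 0.034 rad too far, so I'll nudge the front back from the other side. First I'll check where the decoy truck stands.

```bash
python3 - <<'E'
from g import *
for n,c in(("scene",(320,235)),("side",(251,257))):
    p,d,m=load(n); W=cloud(m,d); P=W[c[1]-18:c[1]+18,c[0]-24:c[0]+24].reshape(-1,3); P=P[P[:,2]>.008]; print(n,np.percentile(G(P[:,:2]*1000),[1,99],axis=0).round(0).tolist(),P[:,2].max())
E
python3 -m jog '[[-0.039,-0.012,0,0,0,0],[-0.039,-0.012,0,0,0,0],[-0.039,-0.013,0,0,0,0],[0,0,0.044,0,0,0],[0,0,0.044,0,0,0],[0,0,0.044,0,0,0],[0,0,0.044,0,0,0],[0,0,0,0,0,0],[0,0,0,0,0,0],[0,0,0,0,0,0]]'; python3 g.py -131 0
```

```text
scene [[-288.0, -134.0], [-195.0, -95.0]] 0.04128139647004314
side [[-290.0, -133.0], [-195.0, -97.0]] 0.039263494728911885
time_s: 9.8
position: [0.4936, 0.15, 0.0863]
orientation: [0.998, -0.055, 0.002, -0.001]
wrist_force: [-0.0, 0.0, 0.7]
width: 0.007
grip_force: 0.0
(array([-180.8,  -57. ]), np.float64(86.3), array([-0. ,  0. ,  0.7]))
```

```bash
python3 -m jog '[[0,0,0.03,0,0,0],[0,0,0.033,0,0,0],[0,0,0,0,0,0],[0.006,0,0,0,0,0],[0.006,0,0,0,0,0],[0.005,0,0,0,0,0],[0.004,0,0,0,0,0],[0,0,0,0,0,0],[0,0,0,0,0,0],[0,0,0,0,0,0]]'; python3 g.py -131 0 scene side
```

```text
time_s: 10.8
position: [0.5124, 0.1472, 0.0206]
orientation: [0.998, -0.055, -0.0, 0.0]
wrist_force: [1.0, 0.7, -0.4]
width: 0.004
grip_force: 0.0
(array([-180.,  -38.]), np.float64(20.6), array([ 1. ,  0.7, -0.4]))
scene
   [([-132.8000030517578, -0.8999999761581421], 0.036, [53.599998474121094, 133.89999389648438]), ([-131.6999969482422, -10.399999618530273], 0.027, [73.19999694824219, 143.8000030517578])]
   [[-3.2, -40.6], [-2.1, 40.8]]
side
   [None, ([-172.6999969482422, -26.0], -0.508, [58.900001525878906, 101.30000305175781])]
   [[-2.8, -43.6], [nan, nan]]
```

```bash
python3 -m jog '[[0.002,0,0,0,0,0],[0.002,0,0,0,0,0],[0,0,0,0,0,0],[0,0,0,0,0,0],[0,0,0,0,0,0],[0,0,0,0,0,0],[0,0,0,0,0,0],[0,0,0,0,0,0],[0,0,0,0,0,0],[0,0,0,0,0,0]]'; python3 g.py -131 0 scene
```

```text
time_s: 11.9
position: [0.5165, 0.1467, 0.0207]
orientation: [0.998, -0.055, -0.0, 0.0]
wrist_force: [-0.2, -0.2, 0.0]
width: 0.007
grip_force: 0.2
(array([-180. ,  -33.9]), np.float64(20.7), array([-0.2, -0.2,  0. ]))
scene
   [([-132.89999389648438, 1.0], -0.007, [51.20000076293945, 134.5]), ([-132.3000030517578, -8.100000381469727], 0.008, [71.0, 141.0])]
   [[-1.8, -41.8], [-1.5, 41.3]]
```

```bash
python3 -m jog '[[-0.01,0,0,0,0,0],[0,0,-0.03,0,0,0],[0,0,-0.045,0,0,0],[0,0,-0.045,0,0,0],[0,0,-0.045,0,0,0],[0,0,-0.045,0,0,0],[0,0,0,0,0,0],[0,0,0,0,0,0],[0,0,0,0,0,0],[0,0,0,0,0,0]]'; python3 g.py -131 0 wrist scene side
```

```text
time_s: 12.95
position: [0.5053, 0.1476, 0.2282]
orientation: [0.998, -0.055, -0.002, 0.0]
wrist_force: [-0.2, -0.2, -0.9]
width: 0.006
grip_force: 0.0
(array([-179.7,  -45.1]), np.float64(228.2), array([-0.2, -0.2, -0.9]))
wrist
   [([-129.60000610351562, 0.6000000238418579], -0.011, [49.29999923706055, 134.8000030517578]), ([-130.3000030517578, -0.4000000059604645], -0.016, [52.70000076293945, 140.3000030517578])]
   [[-0.0, -41.5], [-0.0, 40.4]]
scene
   [([-132.8000030517578, 1.5], -0.005, [49.79999923706055, 134.10000610351562]), ([-132.0, -0.20000000298023224], -0.0, [54.099998474121094, 142.8000030517578])]
   [[-2.0, -40.3], [-2.1, 40.6]]
side
   [([-132.5, 0.5], -0.023, [50.79999923706055, 139.1999969482422]), ([-132.39999389648438, 1.7999999523162842], -0.023, [53.599998474121094, 144.89999389648438])]
   [[-3.2, -40.2], [-4.7, 42.7]]
```

```bash
python3 -m jog '[[0.023,-0.028,0,0,0,0],[0.023,-0.028,0,0,0,0],[0,0,0.045,0,0,0],[0,0,0.045,0,0,0],[0,0,0.045,0,0,0],[0,0,0.045,0,0,0],[0,0,0.029,0,0,0],[0,0,0,0,0,0],[0,0,0,0,0,0],[0,0,0,0,0,0]]'; python3 g.py -131 0
python3 -m jog '[[0,0.006,0,0,0,0],[0,0.009,0,0,0,0],[0,0.009,0,0,0,0],[0,0.009,0,0,0,0],[0,0.009,0,0,0,0],[0,0.009,0,0,0,0],[0,0.009,0,0,0,0],[0,0.006,0,0,0,0],[0,0.003,0,0,0,0],[0,0,0,0,0,0]]'; python3 g.py -85 0 scene side
```

```text
time_s: 14.1
position: [0.5604, 0.1989, 0.0241]
orientation: [0.998, -0.055, 0.002, -0.001]
wrist_force: [-0.2, 0.4, -0.9]
width: 0.005
grip_force: 0.0
(array([-236.8,    3.9]), np.float64(24.1), array([-0.2,  0.4, -0.9]))
time_s: 15.1
position: [0.5507, 0.1293, 0.0215]
orientation: [0.998, -0.055, -0.0, 0.0]
wrist_force: [-0.1, 0.4, 0.3]
width: 0.003
grip_force: 0.0
(array([-166.6,    2.1]), np.float64(21.5), array([-0.1,  0.4,  0.3]))
scene
   [([-92.4000015258789, 7.300000190734863], 0.004, [37.29999923706055, 136.1999969482422]), ([-85.0, -0.0], 0.001, [99.80000305175781, 169.8000030517578])]
   [[-1.6, -41.0], [-1.4, 40.9]]
side
   [([-87.4000015258789, -19.799999237060547], 0.134, [62.5, 141.0]), ([-78.5, -25.5], 0.305, [89.0999984741211, 163.6999969482422])]
   [[-4.4, -39.5], [nan, nan]]
```

```bash
python3 -m jog '[[0,-0.015,0,0,0,0],[0,0,-0.03,0,0,0],[0,0,-0.045,0,0,0],[-0.01,0.02,-0.045,0,0,0],[-0.01,0.02,-0.045,0,0,0],[0,0,-0.03,0,0,0],[0,0,0,0,0,0],[0,0,0,0,0,0],[0,0,0,0,0,0],[0,0,0,0,0,0]]'; python3 g.py -85 0 wrist scene side
```

```text
time_s: 16.2
position: [0.5274, 0.1078, 0.2139]
orientation: [0.998, -0.055, -0.002, 0.0]
wrist_force: [-0.7, 0.1, 0.6]
width: 0.003
grip_force: 0.0
(array([-142.6,  -18.7]), np.float64(213.9), array([-0.7,  0.1,  0.6]))
wrist
   [([-82.4000015258789, -1.0], -0.004, [65.4000015258789, 144.39999389648438]), ([-79.0, -0.20000000298023224], -0.001, [99.4000015258789, 157.89999389648438])]
   [[0.5, -40.7], [-0.2, 40.4]]
scene
   [([-90.30000305175781, 1.0], -0.012, [50.900001525878906, 133.6999969482422]), ([-80.4000015258789, 0.30000001192092896], -0.004, [99.9000015258789, 160.3000030517578])]
   [[-2.6, -40.5], [-2.3, 40.9]]
side
   [([-83.4000015258789, -0.699999988079071], -0.136, [59.900001525878906, 154.1999969482422]), ([-81.9000015258789, 1.7999999523162842], -0.026, [99.69999694824219, 162.0])]
   [[-2.5, -40.4], [-3.9, 41.3]]
```

```bash
sed -i 's/(np.abs(g\[:,:,1\])<50)/(np.abs(g[:,:,1])<29.5)/' g.py; python3 -c "
import g,numpy as np
print(*g.truck('wrist',np.array([-87,0]),'pics/w3.png'),sep='\n  ')"
```

```text
wrist
  [([-87.30000305175781, -0.30000001192092896], -0.004, [50.0, 134.39999389648438]), ([-87.69999694824219, -0.800000011920929], -0.018, [51.20000076293945, 140.10000610351562])]
  [[0.4, -40.6], [-0.0, 40.9]]
```

View pics/w3.png

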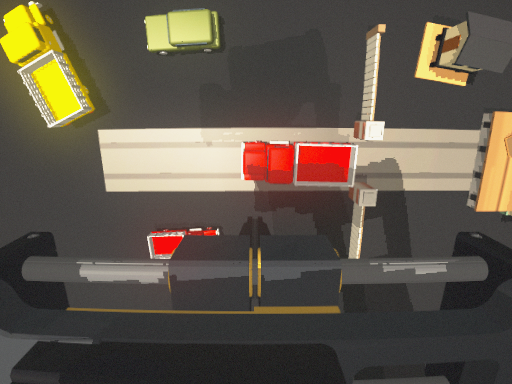

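The wrist view shows the truck at (242–356, 142–185), centred and square just before the gap, whose posts are at (369,130) and (363,195). I'll push it through.

```bash
python3 -m jog '[[0.009,-0.024,0,0,0,0],[0.009,-0.024,0,0,0,0],[0,0,0.045,0,0,0],[0,0,0.045,0,0,0],[0,0,0.045,0,0,0],[0,0,0.045,0,0,0],[0,0,0.016,0,0,0],[0,0,0,0,0,0],[0,0,0,0,0,0],[0,0,0,0,0,0]]'; python3 g.py -131 0
python3 -m jog '[[0,0.006,0,0,0,0],[0,0.01,0,0,0,0],[0,0.01,0,0,0,0],[0,0.01,0,0,0,0],[0,0.01,0,0,0,0],[0,0.01,0,0,0,0],[0,0.01,0,0,0,0],[0,0.01,0,0,0,0],[0,0.01,0,0,0,0],[0,0.006,0,0,0,0]]'; python3 g.py -12 0 scene side
```

```text
time_s: 17.4
position: [0.554, 0.1535, 0.0234]
orientation: [0.998, -0.055, 0.003, -0.001]
wrist_force: [-0.6, 0.7, -0.5]
width: 0.008
grip_force: 0.0
(array([-191. ,    2.7]), np.float64(23.4), array([-0.6,  0.7, -0.5]))
time_s: 18.4
position: [0.5411, 0.0607, 0.02]
orientation: [0.998, -0.055, -0.0, 0.0]
wrist_force: [0.1, 0.8, -0.0]
width: 0.005
grip_force: 0.4
(array([-97.3,   0.1]), np.float64(20.0), array([ 0.1,  0.8, -0. ]))
scene
   [([-23.5, 0.10000000149011612], -0.04, [48.099998474121094, 137.8000030517578]), ([-23.100000381469727, -1.399999976158142], -0.008, [52.70000076293945, 147.6999969482422])]
   [[1.6, -35.9], [-2.0, 36.6]]
side
   [([-19.600000381469727, -11.800000190734863], 0.118, [34.900001525878906, 141.1999969482422]), ([-22.299999237060547, -2.4000000953674316], 0.0, [53.900001525878906, 148.10000610351562])]
   [[-1.2, -38.1], [nan, nan]]
```

```bash
python3 -m jog '[[0,0.01,0,0,0,0],[0,0.01,0,0,0,0],[0,0.01,0,0,0,0],[0,0.01,0,0,0,0],[0,0.01,0,0,0,0],[0,0.01,0,0,0,0],[0,0.01,0,0,0,0],[0,0.01,0,0,0,0],[0,0.006,0,0,0,0],[0,0,0,0,0,0]]'; python3 g.py 70 0 scene side
python3 - <<'E'
from g import *
for n in("scene","side"):
    m=optics.camera_model(n);p,d=optics.camera(n);W=cloud(m,d);Z=W[:,:,2];g=G(W[:,:,:2].reshape(-1,2)*1000).reshape(Z.shape+(2,))
    q=(abs(g[:,:,1])<66)&(g[:,:,0]>140)&(g[:,:,0]<240)
    for z0,z1 in((.019,.027),(.008,.018)):
        P=g[q&(Z>z0)&(Z<z1)&((abs(g[:,:,1])>32))]; print(n,z0,len(P),np.percentile(P[:,0],[1,5,20]).round(1))
E
```

```text
time_s: 19.5
position: [0.532, -0.0247, 0.0203]
orientation: [0.998, -0.056, 0.0, 0.0]
wrist_force: [-0.7, 0.3, 0.4]
width: 0.006
grip_force: 0.0
(array([-11.4,   0.5]), np.float64(20.3), array([-0.7,  0.3,  0.4]))
scene
   [([65.0999984741211, 10.199999809265137], -0.404, [52.900001525878906, 131.8000030517578]), ([60.70000076293945, -0.4000000059604645], -0.047, [53.0, 152.10000610351562])]
   [[nan, nan], [-1.7, 40.8]]
side
   [([63.0, -10.300000190734863], 0.004, [38.5, 140.89999389648438]), ([62.29999923706055, -3.9000000953674316], -0.006, [51.599998474121094, 149.10000610351562])]
   [[-3.8, -40.3], [nan, nan]]
scene 0.019 378 [162.8 167.1 179.3]
scene 0.008 33 [162.5 163.  164.2]
side 0.019 135 [162.8 164.3 171.7]
side 0.008 43 [161.9 162.6 164.7]
```

```bash
python3 -m jog '[[0,0.006,0,0,0,0],[0,0.006,0,0,0,0],[0,0.004,0,0,0,0],[0,0.003,0,0,0,0],[0,0.002,0,0,0,0],[0,0.002,0,0,0,0],[0,0,0,0,0,0],[0,0,0,0,0,0],[0,0,0,0,0,0],[0,0,0,0,0,0]]'; python3 g.py 95 0
python3 -m jog '[[0,0.001,0,0,0,0],[0,0.001,0,0,0,0],[0,0.001,0,0,0,0],[0,0.001,0,0,0,0],[0,0,0,0,0,0],[0,0,0,0,0,0],[0,0,0,0,0,0],[0,0,0,0,0,0],[0,0,0,0,0,0],[0,0,0,0,0,0]]'; python3 g.py 95 0
```

```text
time_s: 20.7
position: [0.5295, -0.0466, 0.0203]
orientation: [0.998, -0.055, 0.0, 0.0]
wrist_force: [0.1, -0.3, -0.1]
width: 0.003
grip_force: 0.0
(array([10.6,  0.5]), np.float64(20.3), array([ 0.1, -0.3, -0.1]))
time_s: 21.7
position: [0.529, -0.0507, 0.0202]
orientation: [0.998, -0.055, 0.0, 0.0]
wrist_force: [0.1, 0.4, 0.0]
width: 0.007
grip_force: 0.0
(array([14.7,  0.4]), np.float64(20.2), array([0.1, 0.4, 0. ]))
```

No contact yet, so I'll continue in small steps until a force shows.

```bash
python3 -m jog '[[0,0.001,0,0,0,0],[0,0.001,0,0,0,0],[0,0,0,0,0,0],[0,0,0,0,0,0],[0,0,0,0,0,0],[0,0,0,0,0,0],[0,0,0,0,0,0],[0,0,0,0,0,0],[0,0,0,0,0,0],[0,0,0,0,0,0]]'|sed -n '2p;4p'
python3 -m jog '[[0,0.001,0,0,0,0],[0,0.001,0,0,0,0],[0,0,0,0,0,0],[0,0,0,0,0,0],[0,0,0,0,0,0],[0,0,0,0,0,0],[0,0,0,0,0,0],[0,0,0,0,0,0],[0,0,0,0,0,0],[0,0,0,0,0,0]]'|sed -n '2p;4p'; python3 g.py 95 0
```

```text
position: [0.5287, -0.0526, 0.0202]
wrist_force: [-0.7, -0.3, 0.1]
position: [0.5285, -0.0539, 0.0202]
wrist_force: [-0.3, 4.7, 1.2]
(array([18. ,  0.3]), np.float64(20.2), array([-0.3,  4.7,  1.2]))
```

```bash
python3 -m jog '[[0,0.001,0,0,0,0],[0,0,0,0,0,0],[0,0,0,0,0,0],[0,-0.006,0,0,0,0],[0,-0.01,0,0,0,0],[0,0,-0.03,0,0,0],[0,0,-0.045,0,0,0],[0,0,-0.045,0,0,0],[-0.02,0.02,-0.045,0,0,0],[-0.02,0.02,-0.03,0,0,0]]'; python3 -c "
import g,numpy as np
g.gate=lambda W:''
print(*g.truck('wrist',np.array([97,0]),'pics/w4.png'),*g.truck('scene',np.array([97,0])),*g.truck('side',np.array([97,0])),g.tcp(),sep='\n  ')"
```

```text
time_s: 24.7
position: [0.4881, -0.0743, 0.2162]
orientation: [0.999, -0.054, 0.002, 0.001]
wrist_force: [-0.4, -0.7, -0.6]
width: 0.004
grip_force: 0.0
wrist
  [([96.69999694824219, -4.300000190734863], -0.002, [49.20000076293945, 134.1999969482422]), ([104.0999984741211, -0.4000000059604645], 0.009, [58.5, 156.10000610351562])]
  
  scene
  [([94.0, -1.7999999523162842], -0.017, [51.599998474121094, 135.6999969482422]), ([102.0999984741211, -3.5999999046325684], 0.053, [57.599998474121094, 161.60000610351562])]
  
  side
  [([93.4000015258789, -4.900000095367432], -0.011, [48.599998474121094, 138.60000610351562]), ([100.19999694824219, -3.799999952316284], -0.001, [51.29999923706055, 161.10000610351562])]
  
  (array([ 43.4, -37.3]), np.float64(215.7), array([-0.3, -0.3, -0.7]))
```

View pics/w4.png

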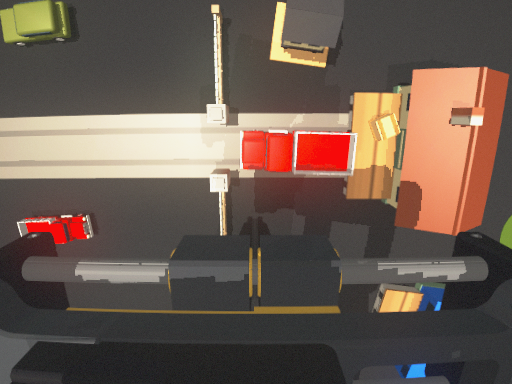

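The truck at (240–356, 130–175) stands squarely against the dock edge at about x = 350. The crate, shanty and car look undisturbed and the hand is clear.

```bash
python3 -c "
from rig import job
print(job.close_job())"
```

```text
the job is handed in; nothing more can be done
None
```

The red stake truck went in through the gateposts on its wheels and now stands square against the loading dock. The push met 4.7 N at the dock face and the measured skew was about 0.01 rad. The hand is clear, and I handed the job in at about 25 s; no verdict came back.

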